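# Clamp a marble test slip in the sprung-arm jig

### The job

Load the marble test slip into the grey sample jig for carving: use the slip to draw back the sprung curved arm by its red post, lower it flat onto the black bed, slide it under the yellow lip and press it flush against the fixed edge with a push of about 10 N, then let go so that the arm's post holds it there. The stone chips easily, so set it down softly, never press it against the edge or lip with more than 15 N, and leave the other things on the bench where they are.

Things in the scene. Friction and masses are not known exactly. Their poses are not given: they have to be found in the camera images.
- slip: Loose white marble slip, a plain block 90 mm long (its x) x 50 mm wide (its y) x 22 mm thick (z), 0.2 to 0.36 kg, lying flat on the bench. Origin: centre of its underside. Both ends are alike. Grip it across its 50 mm width, fingertips about 9 mm above its underside, so that they stay clear of the jig.
- jig: Grey steel plate 200 mm (x) x 170 mm (y) x 12 mm, bolted to the bench; origin at the centre of its underside, z up. On it a black rubber bed, 118 x 58 mm, surface 14 mm above the bench. The loaded slip lies on the bed, its length along the jig's x, on the line y = +35 mm, between the fixed edge (its +x end) and the arm's red post (its -x end).
- slot (a point): Mean place of the foot of the fixed edge, at bed height, jig axes. The edge is the -x face of a rigid steel stop, 70 mm wide in y, square to the jig. The stop was clamped somewhere along its slots: the face is up to 8 mm to +x or -x of this point, its place is not measured and must be felt. On it a yellow lip overhangs the bed by 8 mm to -x; lip underside 25 mm, top 31 mm above the bed.
- bed (a point): Point on the bed surface, 14 mm above the bench, at jig x = +30, y = +35 mm: the mean place of the loaded slip's origin. The slip's true place is where its end meets the fixed edge, up to 8 mm to +x or -x of here. The rubber grips: the slip drags on it with up to about 1.3 times the load on the bed, so bed drag adds to the push felt at the hand. Lower the slip slowly onto it.
- springarm (a joint): Angle of the sprung curved arm, rad: 0 at rest on its stop, growing as the post is drawn back towards the jig's -x; hard stop at 0.45. 0.1 rad is 10 mm of post travel. The spring pushes the post to +x with about 1.2 N at rest, 1.5 to 3 N with the slip home (0.04 to 0.20 rad), 4.2 N at 0.34 rad (9 N per rad more): enough to hold the slip, but not to be relied on to slide it home.
- post (a point): Top centre of the arm's red post, a round upright 14 mm thick, from 3 to 50 mm above the bed. At rest its +x side is at jig x = -3 mm, 70 to 86 mm from the fixed edge. To let the 90 mm slip down clear of the lip it must be drawn back 12 to 28 mm; 33 mm is always enough. With its underside 36 mm above the bed the slip passes over the lip while its end still meets the post.
- pivot (a point): Top of the brass pivot (vertical axis) of the arm, at jig x = -20, y = -65 mm, 40 mm above the bench. From it the 10 mm thick steel arm, its axis 28 mm above the bench, bows away from the slip towards -x and ends at the post, 100 mm away; the slip only meets the post.
- brush: Bystander: small hand brush lying on the bench; origin near its middle. Leave alone.
- maquette: Bystander: small turned plaster maquette, 115 mm tall, 68 mm across its foot; origin under its centre. Leave alone.
- earmuff: Bystander: orange ear defenders lying flat, two cups 76 mm across, 130 mm apart along their y, black headband reaching 120 mm to their +x; origin between the cups, on the bench. Leave alone.
Things that resemble listed ones, but are neither listed nor needed, are in the scene too. There is more than one size of the slip; the one meant has the size given above.

How it is judged:
By the outcome, as a careful person would: the job done as asked, in the order asked, and still so for the second after the job is handed in, with the robot touching nothing.
It also fails if it takes over 45 s, if anything falls off the work surface, if the arm or the gripper's body presses on something with over 40 N, if the wrist force passes 120 N, or if a joint passes its speed limit or range.

### The arm

A 6-joint arm with a two-finger parallel gripper is mounted at the origin on the work surface. World frame = base frame: x ahead of the robot, y to its left, z up, the work surface at z = 0. Lengths are in m, angles in degrees, forces in N, time in s.
With the tool pointing down it reaches from about 0.325 to 0.775 m from the base axis. Payload 5.5 kg.
Tool frame: the origin (TCP) lies midway between the tips of the shut fingers; the grasp point (between the pads) lies 19 mm behind it (robot.grip_point_offset is the distance from the TCP to the grasp point, in m); y points along the fingers, x is the direction in which the jaws open and shut, and the axes are right-handed (so a half turn about y gives the same grasp; the last joint's range is limited). The gripper opens to 85 mm and grips with 20 to 120 N. Pads are 22 mm wide; open, the fingers measure 114 mm over their backs; the gripper's body (76 mm by 85 mm) begins 54 mm behind the grasp point. The pads swing forward as they close: fully open they stand 13 mm farther back than shut.
Start: joints at [-79.567, 5.22, 70.514, -0, 104.267, -3.249], TCP at [0.142, -0.583, 0.231] pointing down, gripper open.
Joint ranges: [-164.24, 164.24], [-49.07, 125.15], [9.68, 141.18], [-86.29, 266.29], [3.28, 154.24], [-151.56, 151.56]. Speed limits (degrees/s): [147.25, 147.25, 172.46, 180, 180, 180].

### API

Orientations are given as [roll, pitch, yaw] about the fixed x, y, z axes, in that order (R = Rz(yaw) Ry(pitch) Rx(roll)).
In Python, from rig import robot, imaging gives the robot as it stands.
- The arm moves only by the tool move_arm, never from a script. Its argument "plan" is one flat list of numbers, 7 for each row, row after row: the shift along the tool's x, y, z in cm, then the turn, a rotation vector about the tool's x, y, z in rad, then the gripper's target within -1 to 1 (fully open at 1, half-way at 0, shut at -1). In form: [dx, dy, dz, wx, wy, wz, claw, dx, dy, dz, wx, wy, wz, claw, ...]. A call has 1 to 12 rows; each row is the pose to reach, as a shift and turn from the pose commanded when the call began, along the tool's axes at that moment; what a row does not reach only later rows make up. A row lasts 1/8 s, in which the tool goes at most 62.5 mm and 10.7 degrees, less where a joint would pass 70% of its speed; a pose out of reach is approached as far as the arm can. A call with a gripper value outside its range is refused whole. The fingers move at their own pace and stop on an object; "force" is the grip in N (left out, the last holds). Time passes only in rows, so rows that repeat a pose let the fingers close. It gives the time, the measured TCP pose, the force and the opening at its end, in the units of the state.
- robot.state(): the state, without advancing time (a new reading comes with each control period).
- imaging.capture(name): name is "side" or "top" or "wrist"; returns a dict with "image" (420x560x3 uint8, red, green, blue), "mtx" (3x3 intrinsics, pixels), "rvec" (rotation vector, rad) and "tvec" (3), from world to camera coordinates, as OpenCV has them; the wrist camera has in their place "hand_eye" (4x4, takes a point from camera to tool coordinates, whose origin is the TCP and whose axes are the tool frame's). Camera axes: x right, y down, z forward; pixel columns grow to the right and rows downward; lengths in m; the calibration is good to about 2 mm. The wrist camera is an equidistant fisheye: a pixel r from the principal point sees the ray r / f radians off the axis. A picture is of the moment at which its call begins: read the wrist's pose just before it. There is no depth.
- robot.finish_job(): hands the job in, once; it reports no verdict.
The state is a dict: "t": time; "qpos": joint angles; "qvel": joint speeds; "joint_torque": joint torques, N m; "ee_pos": TCP position; "tool_rot": TCP orientation; "contact_force": force on the tool from outside, world axes, zero at the start; "moment": the same for the moment, N m; "gripper_width": finger opening in m.
Only numpy, scipy, OpenCV 4.12 (cv2) and the standard library are available. Lean on these libraries where they do the work, as an engineer would, in place of code of your own. Each camera call takes 0.05 s, during which the arm holds its last target. There are 200 camera calls.

## Working session

There is one attempt and no reset: what is moved stays moved. The work goes in short steps, Python scripts to look and compute and a tool call to move; the robot and the scene stay as the last step left them, time stands still between calls to the robot, and variables do not carry over. Pictures are saved under pics/ and viewed, about 8 in all and at most 12, crops included, and the job is handed in when it is done.

Besides the shell and the picture viewer there is one more tool, called after "Emit:" as name(argument=value, ...) on one line, values as JSON. move_arm: Moves the arm, as the interface text tells. Its arguments: {"type":"object","properties":{"plan":{"type":"array"},"force":{"type":"number"}},"required":["plan"]}

```bash
ls; mkdir -p pics; python3 - <<'E'
from rig import robot, imaging
import cv2, numpy as np, pickle
s=robot.state(); print(s)
d={n:imaging.capture(n) for n in("top","side")}
pickle.dump(d,open('cap.pkl','wb'))
for n in d:
    cv2.imwrite(f'pics/{n}0.png',d[n]['image'][:,:,::-1]); print(n,d[n]['mtx'],d[n]['rvec'],d[n]['tvec'])
E
```

```text
pics
{'t': 0.0, 'qpos': array([-7.95680182e+01,  5.26276110e+00,  7.05806351e+01, -1.61704966e-03,
        1.04266833e+02, -3.24943180e+00]), 'qvel': array([-0.09213783,  0.01996455,  0.04846499, -0.00915398,  0.06738805,
       -0.00552684]), 'joint_torque': array([-3.39868908e-03, -4.58735383e+01, -4.18021452e+01, -5.49971319e-04,
        1.18689417e-02, -1.56785006e-05]), 'ee_pos': array([ 0.14184495, -0.58270687,  0.23016676]), 'tool_rot': array([-89.99531731,   0.1101407 , -76.31897888]), 'contact_force': array([-0.24596231, -1.05489464,  0.15122222]), 'moment': array([ 0.02030896, -0.02982333,  0.02152811]), 'gripper_width': 0.08536480912082739}
top [[538.89090596   0.         283.42682538]
 [  0.         538.89090596 207.14583652]
 [  0.           0.           1.        ]] [ 2.20618512 -2.15492983  0.12091517] [-0.02319085  0.5506357   1.20832724]
side [[484.91373296   0.         278.40977949]
 [  0.         484.91373296 218.96855578]
 [  0.           0.           1.        ]] [ 0.60458698 -2.60063583  1.29256962] [0.46839511 0.200362   0.92113226]
```

View pics/top0.png

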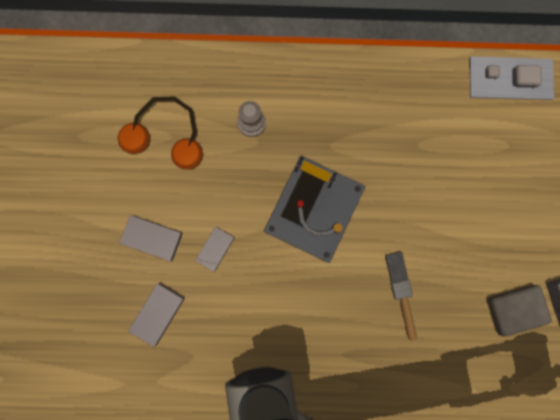

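View pics/side0.png

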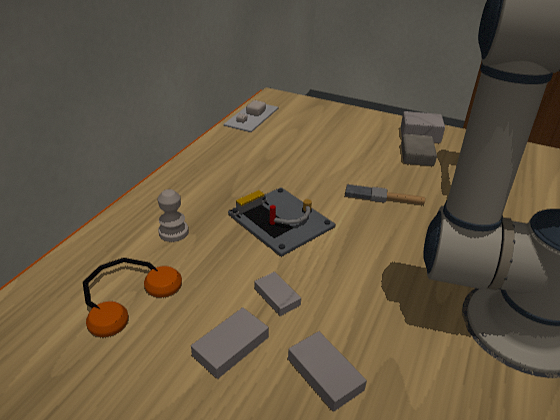

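The top view shows three white slips, at px (151,238), (157,314) and (215,248), with the jig at about (315,210). I'll measure the slips and jig features next.

```bash
cat > h.py <<'E'
import numpy as np, cv2
def ray(c,uv):
    R,_=cv2.Rodrigues(c['rvec']); p=np.linalg.inv(c['mtx'])@np.array([uv[0],uv[1],1.])
    return -R.T@np.ravel(c['tvec']), R.T@p
def plane(c,uv,z):
    o,d=ray(c,uv); return (o+d*(z-o[2])/d[2])
def proj(c,P): return cv2.projectPoints(np.array(P,float).reshape(-1,3),c['rvec'],c['tvec'],c['mtx'],None)[0].reshape(-1,2)
def blobs(m,amin):
    cs,_=cv2.findContours(m.astype(np.uint8),cv2.RETR_EXTERNAL,cv2.CHAIN_APPROX_NONE)
    return [k for k in cs if cv2.contourArea(k)>amin]
def cen(k):
    m=cv2.moments(k); return m['m10']/m['m00'],m['m01']/m['m00']
E
python3 - <<'E'
import pickle,cv2,numpy as np
from h import *
d=pickle.load(open('cap.pkl','rb')); c=d['top']; im=c['image']
hsv=cv2.cvtColor(im,cv2.COLOR_RGB2HSV)
H,S,V=cv2.split(hsv)
for p in [(151,238),(157,314),(215,248),(315,250),(300,204),(317,172),(338,228),(300,190),(100,250)]: print(p,im[p[1],p[0]],hsv[p[1],p[0]])
m=(S<60)&(V>85); m[:150]=0; m[:,260:]=0; m[345:]=0
for k in blobs(m,200):
    P=np.array([plane(c,q[0],.022)[:2] for q in k])*1000
    r=cv2.minAreaRect(P.astype(np.float32)); print('slip',cen(k),r)
print('cam',ray(c,(280,210))[0], ray(d['side'],(280,210))[0])
yel=(H>15)&(H<32)&(S>200)&(V>90); red=((H<6)|(H>172))&(S>170)
for n,mm in(('yel',yel),('red',red)):
    for k in blobs(mm[130:270,250:370],4):
        k=k+np.array([250,130]); print(n,cen(k),cv2.contourArea(k),cv2.boundingRect(k),cv2.boxPoints(cv2.minAreaRect(k)).round(1).tolist())
big=cv2.resize(im[140:345,100:370],None,fx=2.9,fy=2.9,interpolation=cv2.INTER_CUBIC)
cv2.imwrite('pics/topcrop.png',np.clip(big[:,:,::-1].astype(float)*1.6,0,255).astype(np.uint8))
E
```

```text
(151, 238) [135 123 118] [  9  32 135]
(157, 314) [136 125 121] [  8  28 136]
(215, 248) [140 129 123] [ 11  31 140]
(315, 250) [85 84 84] [ 0  3 85]
(300, 204) [142  31  23] [  2 214 142]
(317, 172) [148 106   4] [ 21 248 148]
(338, 228) [151 107  36] [ 19 194 151]
(300, 190) [34 28 22] [15 90 34]
(100, 250) [151 122  75] [ 19 128 151]
slip (155.69019607843137, 314.5641898864809) ((302.2842712402344, 271.175048828125), (68.13485717773438, 122.97611999511719), 60.84434509277344)
slip (214.4372574385511, 248.7054764984907) ((452.8656005859375, 144.593994140625), (48.49881362915039, 87.97030639648438), 61.443790435791016)
slip (150.15220249835633, 237.6943896559281) ((474.41986083984375, 291.4779357910156), (123.32972717285156, 67.11910247802734), 71.95821380615234)
cam [0.4343511  0.00852444 1.25501341] [0.17534257 0.75898756 0.70796639]
yel (315.481077147016, 171.39082969432314) 229.0 (301, 162, 29, 19) [[300.6000061035156, 168.8000030517578], [304.6000061035156, 160.8000030517578], [330.6000061035156, 173.8000030517578], [326.6000061035156, 181.8000030517578]]
red (300.0, 203.0) 34.0 (297, 200, 7, 7) [[297.0, 200.0], [303.0, 200.0], [303.0, 206.0], [297.0, 206.0]]
```

View pics/topcrop.png

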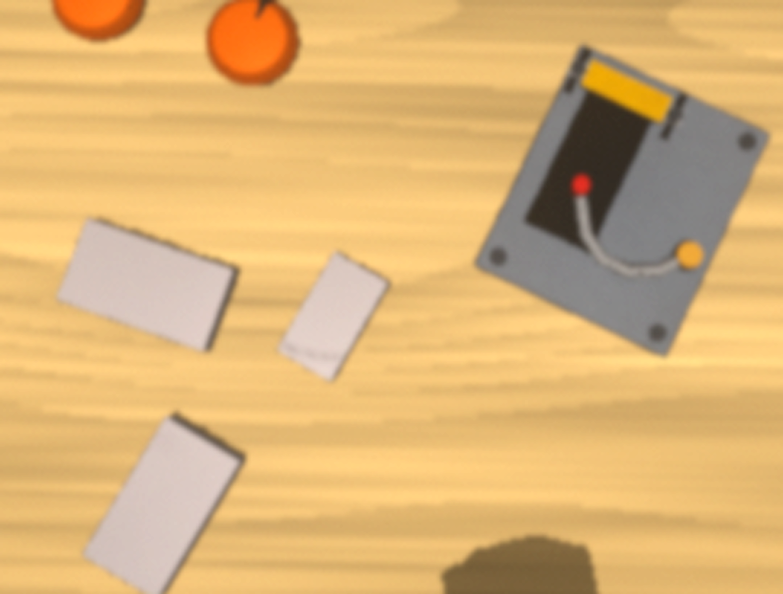

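The crop confirms the choice. The small slip at (215,248) measures about 49x88 mm, so it is the 90x50 one. The other two, at (151,238) and (157,314), measure about 68x123 mm and are too big. Next is the jig pose.

```bash
python3 - <<'E'
import pickle,cv2,numpy as np
from h import *
d=pickle.load(open('cap.pkl','rb')); c=d['top']; s=d['side']
def hs(c): return cv2.split(cv2.cvtColor(c['image'],cv2.COLOR_RGB2HSV))
H,S,V=hs(c)
m=((S<70)|(V<60)); roi=np.zeros_like(m); roi[145:270,255:375]=1; m&=roi
k=max(blobs(m,500),key=cv2.contourArea); hull=cv2.convexHull(k)
P=np.array([plane(c,q[0],.012)[:2] for q in hull])*1000
r=cv2.minAreaRect(P.astype(np.float32)); print('jig',r, cv2.boxPoints(r).round(1).tolist())
m2=((S<60)&(V>85)); m2[:220]=0;m2[280:]=0;m2[:,:190]=0;m2[:,240:]=0
k=max(blobs(m2,200),key=cv2.contourArea)
P=np.array([plane(c,q[0],.022)[:2] for q in k])*1000; r2=cv2.minAreaRect(P.astype(np.float32)); b=cv2.boxPoints(r2)
e=max([b[1]-b[0],b[2]-b[1]],key=np.linalg.norm); print('slip',r2[0],'yaw',np.degrees(np.arctan2(e[1],e[0])))
b=cv2.boxPoints(r); 
e=max([b[1]-b[0],b[2]-b[1]],key=np.linalg.norm); e=e*np.sign(e[0]); y=np.degrees(np.arctan2(e[1],e[0])); print('jig yaw',y)
R=lambda a:np.array([[np.cos(a),-np.sin(a)],[np.sin(a),np.cos(a)]])
a=np.radians(y); O=np.array(r[0])/1000
T=lambda x,yy,z:[*(O+R(a)@[x,yy]),z]
for n,p in(('post',(-.010,.035,.064)),('pivot',(-.02,-.065,.04)),('bedpt',(.03,.035,.014)),('lipc',(.071,.035,.045)),('slot',(.075,.035,.014))):
    print(n,T(*p),'top',proj(c,T(*p)).round(1),'side',proj(s,T(*p)).round(1))
H,S,V=hs(s)
red=((H<6)|(H>172))&(S>170); yel=(H>15)&(H<32)&(S>200)&(V>60)
for n,mm in(('yel',yel),('red',red)):
    for k in blobs(mm[180:230,220:320],4): k=k+np.array([220,180]); print(n,cen(k),cv2.boundingRect(k))
# top-view lip box at lip top z=.045 in jig coords
for q in [[300.6,168.8],[304.6,160.8],[330.6,173.8],[326.6,181.8],[300,203],[338,228]]:
    z={300:.064,338:.04}.get(q[0],.045); w=plane(c,q,z)[:2]; print(q,(R(-a)@(w-O)*1000).round(1))
E
```

```text
jig ((551.7703857421875, -82.37930297851562), (168.00845336914062, 197.60484313964844), 65.53948974609375) [[427.1000061035156, -117.9000015258789], [606.9000244140625, -199.8000030517578], [676.5, -46.79999923706055], [496.6000061035156, 35.0]]
slip (452.8656005859375, 144.593994140625) yaw -28.556204
jig yaw -24.460518
post [np.float64(0.5571602309644222), np.float64(-0.04638000220060349), 0.064] top [[300.  203.2]] side [[272.7 205.4]]
pivot [np.float64(0.5066511518657207), np.float64(-0.13326402604579926), 0.04] top [[337.5 227.4]] side [[307.5 200.3]]
bedpt [np.float64(0.5935701049268246), np.float64(-0.06294264644384384), 0.014] top [[306.4 190. ]] side [[261.7 214.7]]
lipc [np.float64(0.630890225738287), np.float64(-0.07991935679316521), 0.045] top [[315.  172.1]] side [[251.1 196.2]]
slot [np.float64(0.6345312131345272), np.float64(-0.08157562121748925), 0.014] top [[314.8 172.7]] side [[250.2 205.9]]
yel (249.33443708609272, 197.49227373068433) (236, 190, 28, 16)
red (271.96932515337426, 214.82617586912065) (269, 205, 7, 20)
[300.6, 168.8] [63.6 67.8]
[304.6, 160.8] [84.1 67.6]
[330.6, 173.8] [83.   1.5]
[326.6, 181.8] [62.5  1.8]
[300, 203] [-9.6 35.3]
[338, 228] [-20.7 -66.6]
```

Jig pose comes out at about (0.5518,-0.0824) with yaw -24.5°. The post, pivot and lip all reproject to within about 1 px. Next I'll write a small helper that converts targets to move units.

```bash
cat >> h.py <<'E'
from scipy.spatial.transform import Rotation as Ro
JO=np.array([.5518,-.0824]); JY=-24.46
def jig(x,y,z): # mm jig -> world m
    a=np.radians(JY); R=np.array([[np.cos(a),-np.sin(a)],[np.sin(a),np.cos(a)]])
    return np.array([*(JO+R@np.array([x,y])/1000),z/1000])
def tojig(p):
    a=np.radians(JY); R=np.array([[np.cos(a),-np.sin(a)],[np.sin(a),np.cos(a)]])
    return np.array([*(R.T@(np.array(p[:2])-JO)*1000),p[2]*1000])
def toolR(yaw): return Ro.from_euler('xyz',[-90,0,yaw],degrees=True)
def row(p0,R0,p,yaw):
    return np.r_[R0.inv().apply(np.array(p)-p0)*100,(R0.inv()*toolR(yaw)).as_rotvec()].round(3)
E
python3 - <<'E'
from h import *
p0=np.array([.142,-.583,.231]);R0=toolR(-76.318)
print(row(p0,R0,[.453,.145,.16],61.4))
E
```

```text
[-63.378   7.1    47.437   0.     -2.404   0.   ]
```

Emit:
move_arm(plan=[-63.4,7.1,47.4,0,-2.404,0,1,-63.4,7.1,47.4,0,-2.404,0,1,-63.4,7.1,47.4,0,-2.404,0,1,-63.4,7.1,47.4,0,-2.404,0,1,-63.4,7.1,47.4,0,-2.404,0,1,-63.4,7.1,47.4,0,-2.404,0,1,-63.4,7.1,47.4,0,-2.404,0,1,-63.4,7.1,47.4,0,-2.404,0,1,-63.4,7.1,47.4,0,-2.404,0,1,-63.4,7.1,47.4,0,-2.404,0,1,-63.4,7.1,47.4,0,-2.404,0,1,-63.4,7.1,47.4,0,-2.404,0,1])

```text
t: 1.6
ee_pos: [0.4352, 0.1063, 0.1639]
tool_rot: [-90.0, 0.0, 53.0]
contact_force: [1.2, -1.5, 0.8]
gripper_width: 0.0851
```

```bash
python3 - <<'E'
from h import *
from rig import robot
s=robot.state();print(s['ee_pos'],s['tool_rot'],s['qvel'].round(1))
print(row(s['ee_pos'],toolR(s['tool_rot'][2]),[.453,.145,.16],61.4))
E
```

```text
[0.43524611 0.10630147 0.16389962] [-9.00228708e+01  2.53264978e-03  5.29817094e+01] [ 57.6  45.8 -30.3  -0.3 -15.7 -27.7]
[ 4.159  0.39   0.912 -0.    -0.147  0.   ]
```

Emit:
move_arm(plan=[0,0,0,0,0,0,1,0,0,0,0,0,0,1,0,0,0,0,0,0,1])

```text
t: 1.98
ee_pos: [0.4349, 0.1029, 0.1646]
tool_rot: [-90.0, -0.0, 52.4]
contact_force: [-0.2, -0.1, 0.1]
gripper_width: 0.0852
```

```bash
python3 - <<'E'
from h import *
from rig import robot,imaging
s=robot.state();print(s['ee_pos'],s['tool_rot'],s['qvel'].round(1))
c=imaging.capture('wrist'); print(c['mtx'],c['hand_eye'],c.keys())
import pickle; pickle.dump((s,c),open('w1.pkl','wb'))
cv2.imwrite('pics/w1.png',np.clip(c['image'][:,:,::-1]*1.4,0,255).astype(np.uint8))
print(row(s['ee_pos'],toolR(s['tool_rot'][2]),[.453,.145,.16],61.4))
E
```

```text
[0.4349215  0.10291678 0.16458607] [-9.00339938e+01 -8.31665874e-03  5.24451461e+01] [-0.4 -0.3 -0.1  0.1 -0.1 -0.1]
[[325.1922621    0.         277.83320973]
 [  0.         325.1922621  207.77005794]
 [  0.           0.           1.        ]] [[ 9.99999740e-01  1.81602589e-04  6.97411613e-04 -2.15368474e-04]
 [-6.11291081e-04 -2.98792443e-01  9.54317925e-01 -1.42783264e-01]
 [ 3.81687926e-04 -9.54318104e-01 -2.98792254e-01  7.66451260e-02]
 [ 0.00000000e+00  0.00000000e+00  0.00000000e+00  1.00000000e+00]] dict_keys(['image', 'mtx', 'hand_eye'])
[ 4.438  0.459  1.132 -0.    -0.156  0.   ]
```

View pics/w1.png

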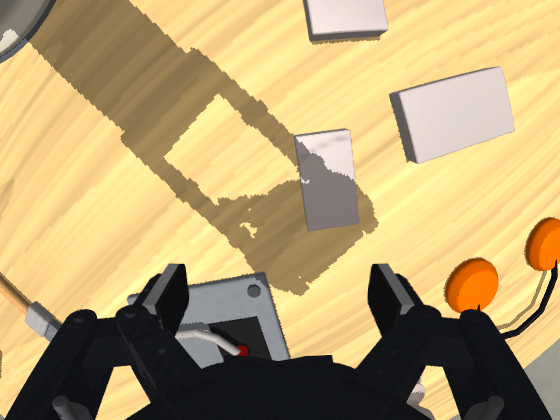

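The wrist view shows the slip at about (330,178), partly in shadow, with the jaws clear of it. I'll cross-check its position from this view and work out the descent.

```bash
cat >> h.py <<'E'
def wray(s,c,uv,z):
    K=c['mtx']; v=np.array([(uv[0]-K[0,2])/K[0,0],(uv[1]-K[1,2])/K[1,1]]); t=np.linalg.norm(v)
    d=np.r_[v/t*np.sin(t),np.cos(t)]; Rt=Ro.from_euler('xyz',s['tool_rot'],degrees=True); he=c['hand_eye']
    o=s['ee_pos']+Rt.apply(he[:3,3]); d=Rt.apply(he[:3,:3]@d); return o+d*(z-o[2])/d[2]
E
python3 - <<'E'
import pickle; from h import *
s,c=pickle.load(open('w1.pkl','rb'))
H,S,V=cv2.split(cv2.cvtColor(c['image'],cv2.COLOR_RGB2HSV))
m=S<60; m[:110]=0;m[245:]=0;m[:,:280]=0;m[:,:][:,375:]=0
k=max(blobs(m,500),key=cv2.contourArea)
for kk in (k,):
    P=np.array([wray(s,c,q[0],.022)[:2]*1000 for q in cv2.convexHull(kk)],np.float32); r=cv2.minAreaRect(P)
    print(cv2.boundingRect(kk),r)
for q in ((298,137),(350,129),(358,222),(307,230)): print(wray(s,c,q,.022).round(4))
for q in ((243,351),): print('post',tojig(wray(s,c,q,.064)))
for z in(.09,.006): print(z,row(s['ee_pos'],toolR(s['tool_rot'][2]),[.453,.145,z],61.4))
E
```

```text
(294, 129, 65, 102) ((452.3517761230469, 146.73008728027344), (50.11712646484375, 90.8460464477539), 61.33653259277344)
[0.4044 0.1487 0.022 ]
[0.4261 0.1902 0.022 ]
[0.5029 0.147  0.022 ]
[0.4793 0.1036 0.022 ]
post [-46.6055098  53.1785523  64.       ]
0.09 [ 4.438  7.459  1.132 -0.    -0.156  0.   ]
0.006 [ 4.438 15.859  1.132 -0.    -0.156  0.   ]
```

Emit:
move_arm(plan=[4.45,5,1.1,0,-0.156,0,1,4.45,7.5,1.1,0,-0.156,0,1,4.45,10,1.1,0,-0.156,0,1,4.45,12,1.1,0,-0.156,0,1,4.45,13.5,1.1,0,-0.156,0,1,4.45,14.8,1.1,0,-0.156,0,1,4.45,15.5,1.1,0,-0.156,0,1,4.45,15.8,1.1,0,-0.156,0,1,4.45,15.8,1.1,0,-0.156,0,1], force=40)

```text
t: 3.15
ee_pos: [0.4535, 0.1462, 0.0065]
tool_rot: [-90.0, -0.0, 61.5]
contact_force: [-0.3, 0.2, -0.0]
gripper_width: 0.0856
```

```bash
python3 - <<'E'
from h import *
from rig import robot
s=robot.state();print(s['ee_pos'],s['tool_rot'],s['contact_force'],s['gripper_width'])
print(row(s['ee_pos'],toolR(s['tool_rot'][2]),[.453,.1455,.006],61.4))
E
```

```text
[0.45345322 0.14622269 0.0065222 ] [-9.00143365e+01 -1.37272630e-02  6.15400192e+01] [-0.27720671  0.21123268 -0.00903775] 0.08559372361521753
[-0.085  0.052  0.005 -0.     0.002  0.   ]
```

Emit:
move_arm(plan=[0,0.05,0,0,0,0,-1,0,0.05,0,0,0,0,-1,0,0.05,0,0,0,0,-1,0,0.05,0,0,0,0,-1,0,0.05,0,0,0,0,-1,0,0.05,0,0,0,0,-1], force=50)

```text
t: 3.9
ee_pos: [0.4538, 0.1464, 0.0064]
tool_rot: [-90.0, -0.1, 61.5]
contact_force: [-0.1, 0.9, 5.8]
gripper_width: 0.0489
```

Emit:
move_arm(plan=[0,-0.5,0,0,0,0,-1,0,-1.5,0,0,0,0,-1,0,-3.5,0,0,0,0,-1,0,-6,0,0,0,0,-1,0,-8,0,0,0,0,-1,0,-8,0,0,0,0,-1,0,-8,0,0,0,0,-1])

```text
t: 4.78
ee_pos: [0.4528, 0.146, 0.0848]
tool_rot: [-89.9, 0.1, 61.5]
contact_force: [0.5, -0.3, -3.0]
gripper_width: 0.0489
```

```bash
python3 - <<'E'
from h import *
from rig import robot
s=robot.state();print(s['ee_pos'],s['tool_rot'],s['contact_force'],s['moment'],s['gripper_width'])
print(row(s['ee_pos'],toolR(s['tool_rot'][2]),jig(54,35,87),90+JY))
E
```

```text
[0.45284153 0.14602218 0.08482943] [-8.99411524e+01  5.39810636e-02  6.15336466e+01] [ 0.45585222 -0.28775619 -2.98658166] [-0.02556629 -0.00584133 -0.01978424] 0.048858917870414825
[-11.495  -0.217 -24.729  -0.     -0.07    0.   ]
```

Emit:
move_arm(plan=[-1,-0.2,-2,0,-0.01,0,-1,-3,-0.2,-6,0,-0.02,0,-1,-5,-0.2,-10.5,0,-0.04,0,-1,-7,-0.2,-15,0,-0.05,0,-1,-9,-0.2,-19.5,0,-0.07,0,-1,-10.5,-0.2,-22.5,0,-0.07,0,-1,-11.3,-0.2,-24.2,0,-0.07,0,-1,-11.5,-0.2,-24.7,0,-0.07,0,-1,-11.5,-0.2,-24.7,0,-0.07,0,-1,-11.5,-0.2,-24.7,0,-0.07,0,-1,-11.5,-0.2,-24.7,0,-0.07,0,-1])

```text
t: 6.15
ee_pos: [0.6154, -0.0718, 0.0881]
tool_rot: [-90.0, -0.0, 65.6]
contact_force: [-0.1, 0.1, -3.9]
gripper_width: 0.0485
```

```bash
python3 - <<'E'
from h import *
from rig import robot,imaging
s=robot.state();print(s['ee_pos'],tojig(s['ee_pos']),s['tool_rot'],s['contact_force'],s['gripper_width'])
print(row(s['ee_pos'],toolR(s['tool_rot'][2]),jig(54,35,57),90+JY))
t=imaging.capture('side');w=imaging.capture('wrist')
a=cv2.resize(t['image'][130:290,170:400],None,fx=2.4,fy=2.4,interpolation=cv2.INTER_CUBIC)
b=w['image']; b=cv2.resize(b[180:,:],None,fx=552/560,fy=552/560)[:215]
o=np.vstack([a,b[:, :552]]); cv2.imwrite('pics/j1.png',np.clip(o[:,:,::-1]*1.5,0,255).astype(np.uint8)); print(o.shape)
E
```

```text
[ 0.61541768 -0.07180103  0.08806252] [53.51944296 35.98911807 88.06251749] [-9.00126169e+01 -1.25552050e-02  6.56082826e+01] [-0.12608124  0.14950923 -3.85068687] 0.04852413444897249
[-9.900e-02  3.106e+00 -4.800e-02  0.000e+00  1.000e-03  0.000e+00]
(599, 552, 3)
```

View pics/j1.png

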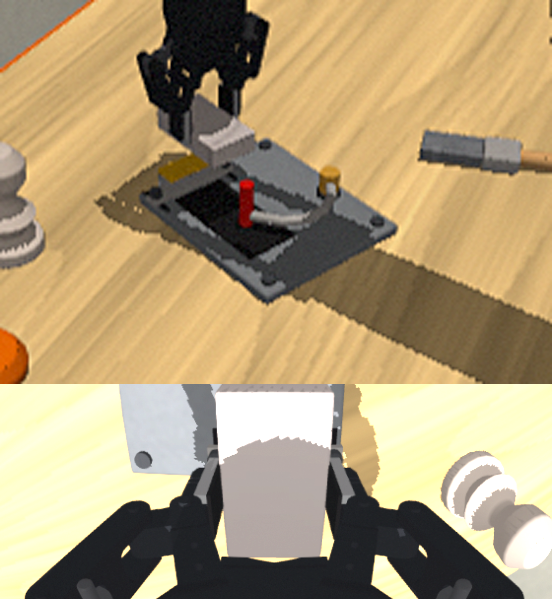

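Slip is held level. It is 54 mm along jig x, with the post ahead of its -x end. Next I lower it to underside 50 mm, then draw the post back.

Emit:
move_arm(plan=[-0.1,0.6,0,0,0,0,-1,-0.1,1.6,0,0,0,0,-1,-0.1,2.5,0,0,0,0,-1,-0.1,3.1,0,0,0,0,-1,-0.1,3.1,0.3,0,0,0,-1,-0.1,3.1,0.6,0,0,0,-1,-0.1,3.1,0.9,0,0,0,-1,-0.1,3.1,1.2,0,0,0,-1,-0.1,3.1,1.5,0,0,0,-1,-0.1,3.1,1.8,0,0,0,-1,-0.1,3.1,2.0,0,0,0,-1,-0.1,3.1,2.0,0,0,0,-1])

```text
t: 7.75
ee_pos: [0.5971, -0.0653, 0.057]
tool_rot: [-90.0, -0.0, 65.6]
contact_force: [2.5, 0.1, -2.9]
gripper_width: 0.0485
```

```bash
cat > st.py <<'E'
from h import *
from rig import robot
s=robot.state();a=np.radians(JY);f=s['contact_force'];c,n=np.cos(a),np.sin(a)
print('t',s['t'],'jig',tojig(s['ee_pos']).round(2),s['tool_rot'].round(2),'Fjig',np.array([c*f[0]+n*f[1],-n*f[0]+c*f[1],f[2]]).round(2),'M',s['moment'].round(2),s['gripper_width'])
E
python3 st.py
```

```text
t 7.75 jig [34.14 34.36 57.01] [-9.003e+01 -1.000e-02  6.555e+01] Fjig [ 2.25  1.11 -2.88] M [ 0.03 -0.38 -0.02] 0.04854975070274004
```

Emit:
move_arm(plan=[0.05,0,0.4,0,0,0,-1,0.05,0,0.8,0,0,0,-1,0.05,0,1.2,0,0,0,-1,0.05,0,1.6,0,0,0,-1,0.05,0,2.0,0,0,0,-1,0.05,0,2.4,0,0,0,-1,0.05,0,2.5,0,0,0,-1,0.05,0,2.5,0,0,0,-1])

```text
t: 8.75
ee_pos: [0.5743, -0.0551, 0.0567]
tool_rot: [-90.0, 0.1, 65.5]
contact_force: [3.0, -4.3, -3.5]
gripper_width: 0.0487
```

```bash
python3 st.py; python3 - <<'E'
from h import *
from rig import imaging
t=imaging.capture('side');u=imaging.capture('top')
a=cv2.resize(t['image'][130:270,190:390],None,fx=2,fy=2,interpolation=cv2.INTER_CUBIC)
b=cv2.resize(u['image'][130:270,220:420],None,fx=2,fy=2,interpolation=cv2.INTER_CUBIC)
cv2.imwrite('pics/j2.png',np.clip(np.hstack([a,b])[:,:,::-1]*1.5,0,255).astype(np.uint8))
E
```

```text
t 8.75 jig [ 9.18 34.2  56.74] [-9.003e+01  5.000e-02  6.553e+01] Fjig [ 4.5  -2.64 -3.52] M [-0.76 -0.58  0.16] 0.04872141987112852
```

View pics/j2.png

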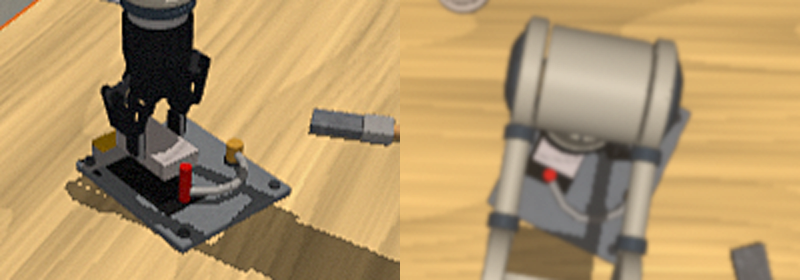

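The post is drawn back about 33 mm and is in contact with the slip (4.5 N), and the +x end is clear of the lip. Lowering now.

Emit:
move_arm(plan=[0.05,0.4,0,0,0,0,-1,0.05,0.9,0,0,0,0,-1,0.05,1.4,0,0,0,0,-1,0.05,1.9,0,0,0,0,-1,0.05,2.4,0,0,0,0,-1,0.05,2.8,0,0,0,0,-1,0.05,3.1,0,0,0,0,-1,0.05,3.2,0,0,0,0,-1,0.05,3.2,0,0,0,0,-1])

```text
t: 9.98
ee_pos: [0.5746, -0.0541, 0.0247]
tool_rot: [-90.0, 0.0, 65.5]
contact_force: [3.2, -1.3, -2.3]
gripper_width: 0.0486
```

```bash
python3 st.py
```

```text
t 9.975 jig [ 9.05 35.2  24.68] [-8.999e+01  1.000e-02  6.554e+01] Fjig [ 3.41  0.12 -2.29] M [-0.26 -0.59 -0.01] 0.04861354252546122
```

Emit:
move_arm(plan=[0,0.06,0,0,0,0,-1,0,0.12,0,0,0,0,-1,0,0.18,0,0,0,0,-1,0,0.24,0,0,0,0,-1,0,0.29,0,0,0,0,-1,0,0.33,0,0,0,0,-1,0,0.36,0,0,0,0,-1,0,0.36,0,0,0,0,-1])

```text
t: 10.98
ee_pos: [0.5746, -0.054, 0.0211]
tool_rot: [-90.0, -0.0, 65.5]
contact_force: [3.1, -0.7, -0.8]
gripper_width: 0.0487
```

```bash
python3 st.py
```

```text
t 10.975 jig [ 9.02 35.28 21.12] [-89.99  -0.    65.55] Fjig [ 3.14  0.65 -0.84] M [-0.3  -0.54  0.06] 0.04865207868300996
```

Emit:
move_arm(plan=[0,0.02,0,0,0,0,-1,0,0.04,0,0,0,0,-1,0,0.04,0,0,0,0,-1])

```text
t: 11.35
ee_pos: [0.5747, -0.054, 0.0208]
tool_rot: [-90.0, -0.0, 65.5]
contact_force: [4.8, -1.8, -1.4]
gripper_width: 0.0489
```

```bash
cat > av.py <<'E'
from h import *
from rig import robot,imaging
a=np.radians(JY);c,n=np.cos(a),np.sin(a);F=[]
for i in range(5):
    s=robot.state(); f=s['contact_force']; F.append([c*f[0]+n*f[1],-n*f[0]+c*f[1],f[2]]); 
    if i<4: imaging.capture('wrist')
print('t',s['t'],'jig',tojig(s['ee_pos']).round(2),s['tool_rot'].round(2),'F',np.mean(F,0).round(2),'sd',np.std(F,0).round(2),'M',s['moment'].round(2),s['gripper_width'])
E
python3 av.py
```

```text
t 11.55 jig [ 9.05 35.28 20.74] [-90.     0.    65.55] F [ 4.37  0.43 -0.85] sd [0.49 0.36 0.33] M [-0.27 -0.55 -0.02] 0.048276674436664994
```

Emit:
move_arm(plan=[0,0.02,0,0,0,0,-1,0,0.04,0,0,0,0,-1,0,0.04,0,0,0,0,-1])

```text
t: 11.92
ee_pos: [0.5747, -0.054, 0.0206]
tool_rot: [-90.0, -0.0, 65.5]
contact_force: [3.8, -1.2, 0.9]
gripper_width: 0.0487
```

```bash
python3 av.py
```

```text
t 12.125 jig [ 9.06 35.28 20.58] [-90.     0.    65.55] F [ 2.89 -0.01  1.67] sd [0.6  0.52 0.75] M [-0.23 -0.31  0.06] 0.04845935326553127
```

Bed contact felt (Fz rose about 5 N). I'll take off most of the load and slide toward +x.

Emit:
move_arm(plan=[0,-0.03,0,0,0,0,-1,0,-0.03,-0.15,0,0,0,-1,0,-0.03,-0.3,0,0,0,-1,0,-0.03,-0.45,0,0,0,-1,0,-0.03,-0.6,0,0,0,-1,0,-0.03,-0.7,0,0,0,-1,0,-0.03,-0.8,0,0,0,-1])

```text
t: 13.0
ee_pos: [0.5819, -0.0572, 0.0205]
tool_rot: [-90.0, -0.0, 65.6]
contact_force: [1.3, 2.3, 1.1]
gripper_width: 0.0489
```

```bash
python3 st.py
```

```text
t 13.0 jig [16.96 35.4  20.52] [-8.997e+01 -1.000e-02  6.555e+01] Fjig [0.27 2.61 1.08] M [ 0.37 -0.24 -0.02] 0.048870515456459415
```

Emit:
move_arm(plan=[0,-0.02,-0.1,0,0,0,-1,0,-0.02,-0.2,0,0,0,-1,0,-0.02,-0.3,0,0,0,-1,0,-0.02,-0.35,0,0,0,-1,0,-0.02,-0.4,0,0,0,-1])

```text
t: 13.62
ee_pos: [0.5856, -0.0592, 0.0206]
tool_rot: [-90.0, 0.0, 65.5]
contact_force: [4.0, 0.5, -3.8]
gripper_width: 0.0486
```

```bash
python3 st.py
```

```text
t 13.625 jig [21.11 35.13 20.59] [-8.999e+01  1.000e-02  6.554e+01] Fjig [ 3.39  2.11 -3.77] M [ 0.09 -0.55 -0.07] 0.048645091765342374
```

Emit:
move_arm(plan=[0,0.01,-0.05,0,0,0,-1,0,0.01,-0.1,0,0,0,-1,0,0.01,-0.15,0,0,0,-1,0,0.01,-0.2,0,0,0,-1])

```text
t: 14.12
ee_pos: [0.5873, -0.0599, 0.0206]
tool_rot: [-90.0, 0.0, 65.5]
contact_force: [4.2, 0.6, -4.1]
gripper_width: 0.0486
```

```bash
python3 st.py
```

```text
t 14.125 jig [23.03 35.22 20.64] [-8.999e+01  1.000e-02  6.554e+01] Fjig [ 3.56  2.27 -4.05] M [-0.04 -0.56 -0.14] 0.048602092109710955
```

Emit:
move_arm(plan=[0,0.02,-0.03,0,0,0,-1,0,0.02,-0.06,0,0,0,-1,0,0.02,-0.09,0,0,0,-1,0,0.02,-0.12,0,0,0,-1])

```text
t: 14.62
ee_pos: [0.5885, -0.0604, 0.0206]
tool_rot: [-90.0, 0.0, 65.5]
contact_force: [3.1, 0.3, -4.1]
gripper_width: 0.0485
```

```bash
python3 st.py
```

```text
t 14.625 jig [24.28 35.24 20.59] [-90.     0.    65.55] Fjig [ 2.71  1.6  -4.1 ] M [-0.04 -0.48 -0.05] 0.048514949867400306
```

Emit:
move_arm(plan=[0,0.02,-0.03,0,0,0,-1,0,0.02,-0.06,0,0,0,-1,0,0.02,-0.09,0,0,0,-1])

```text
t: 15.0
ee_pos: [0.5893, -0.0607, 0.0205]
tool_rot: [-90.0, 0.0, 65.5]
contact_force: [1.2, 0.2, -1.3]
gripper_width: 0.0487
```

```bash
python3 st.py
```

```text
t 15.0 jig [25.17 35.26 20.52] [-90.     0.    65.55] Fjig [ 1.01  0.65 -1.33] M [-0.04 -0.31  0.  ] 0.04871374840442736
```

Emit:
move_arm(plan=[0,0,-0.03,0,0,0,-1,0,0,-0.06,0,0,0,-1,0,0,-0.09,0,0,0,-1])

```text
t: 15.38
ee_pos: [0.5901, -0.0611, 0.0206]
tool_rot: [-90.0, -0.0, 65.5]
contact_force: [0.6, 0.3, -0.3]
gripper_width: 0.0486
```

```bash
python3 st.py
```

```text
t 15.375 jig [26.05 35.3  20.57] [-90.    -0.    65.55] Fjig [ 0.48  0.51 -0.34] M [ 0.02 -0.12  0.1 ] 0.048609828524456666
```

Emit:
move_arm(plan=[0,0,-0.03,0,0,0,-1,0,0,-0.06,0,0,0,-1,0,0,-0.09,0,0,0,-1])

```text
t: 15.75
ee_pos: [0.5903, -0.0612, 0.0205]
tool_rot: [-89.9, 0.0, 65.6]
contact_force: [-4.7, 1.4, 3.6]
gripper_width: 0.0484
```

```bash
python3 st.py
```

```text
t 15.75 jig [26.28 35.3  20.53] [-8.991e+01  1.000e-02  6.556e+01] Fjig [-4.84 -0.69  3.59] M [0.4  0.77 0.03] 0.048365531176385604
```

Contact with the edge at a slip centre of about x=26.2. I'll ease the down load and build the push.

Emit:
move_arm(plan=[0,-0.03,-0.01,0,0,0,-1,0,-0.04,-0.02,0,0,0,-1,0,-0.04,-0.02,0,0,0,-1])

```text
t: 16.12
ee_pos: [0.5903, -0.0612, 0.0205]
tool_rot: [-89.9, 0.0, 65.6]
contact_force: [-4.4, 3.4, 3.4]
gripper_width: 0.0487
```

```bash
python3 av.py
```

```text
t 16.325 jig [26.28 35.29 20.52] [-8.988e+01  1.000e-02  6.556e+01] F [-5.37  0.    2.77] sd [0.51 0.81 0.54] M [ 0.37  0.73 -0.02] 0.0485566208898121
```

Emit:
move_arm(plan=[0,-0.03,-0.01,0,0,0,-1,0,-0.05,-0.03,0,0,0,-1,0,-0.05,-0.03,0,0,0,-1])

```text
t: 16.7
ee_pos: [0.5903, -0.0612, 0.0205]
tool_rot: [-89.8, 0.0, 65.6]
contact_force: [-5.5, 2.1, 1.4]
gripper_width: 0.0488
```

```bash
python3 av.py
```

```text
t 16.9 jig [26.27 35.26 20.5 ] [-8.983e+01  2.000e-02  6.556e+01] F [-5.51 -0.05  1.18] sd [0.39 0.36 0.1 ] M [0.42 0.74 0.03] 0.048726882392361316
```

Emit:
move_arm(plan=[0,-0.02,-0.02,0,0,0,-1,0,-0.03,-0.04,0,0,0,-1,0,-0.03,-0.04,0,0,0,-1])

```text
t: 17.27
ee_pos: [0.5903, -0.0612, 0.0205]
tool_rot: [-89.8, 0.0, 65.6]
contact_force: [-6.1, 3.8, 0.3]
gripper_width: 0.0488
```

```bash
python3 av.py
```

```text
t 17.475 jig [26.3  35.27 20.54] [-8.978e+01  3.000e-02  6.556e+01] F [-6.48  0.1   0.21] sd [0.31 0.47 0.16] M [ 0.52  0.89 -0.02] 0.04884108894887763
```

Emit:
move_arm(plan=[0,0,-0.02,0,0,0,-1,0,-0.01,-0.04,0,0,0,-1,0,-0.01,-0.06,0,0,0,-1,0,-0.01,-0.06,0,0,0,-1])

```text
t: 17.98
ee_pos: [0.5903, -0.0612, 0.0205]
tool_rot: [-89.7, 0.0, 65.6]
contact_force: [-8.7, 3.3, 2.8]
gripper_width: 0.0486
```

```bash
python3 av.py
```

```text
t 18.175 jig [26.3  35.28 20.53] [-8.969e+01  4.000e-02  6.557e+01] F [-8.87 -0.16  1.91] sd [0.29 0.3  0.62] M [0.57 1.17 0.04] 0.04850286975946024
```

Emit:
move_arm(plan=[0,-0.01,0,-0.002,0,0,-1,0,-0.02,-0.01,-0.004,0,0,-1,0,-0.02,-0.02,-0.005,0,0,-1,0,-0.02,-0.02,-0.005,0,0,-1])

```text
t: 18.68
ee_pos: [0.5904, -0.0612, 0.0205]
tool_rot: [-90.0, 0.0, 65.6]
contact_force: [-7.7, 4.2, 1.4]
gripper_width: 0.0487
```

```bash
python3 av.py
```

```text
t 18.875 jig [26.33 35.28 20.52] [-8.995e+01  4.000e-02  6.557e+01] F [-8.68  0.23  0.87] sd [0.58 0.53 0.47] M [0.63 1.31 0.05] 0.04901512973029828
```

Emit:
move_arm(plan=[0,-0.01,-0.02,-0.001,0,0,-1,0,-0.01,-0.03,-0.001,0,0,-1,0,-0.01,-0.03,-0.001,0,0,-1,0,-0.01,-0.03,-0.001,0,0,-1])

```text
t: 19.38
ee_pos: [0.5904, -0.0612, 0.0205]
tool_rot: [-90.0, 0.0, 65.6]
contact_force: [-8.8, 3.7, 2.1]
gripper_width: 0.0486
```

```bash
python3 av.py
```

```text
t 19.575 jig [26.34 35.25 20.53] [-8.997e+01  4.000e-02  6.557e+01] F [-10.09  -0.02   1.56] sd [0.45 0.29 0.32] M [ 0.74  1.38 -0.03] 0.04817863297220819
```

The hand push is 10.1 N. Allowing for the spring (+2.6 N) and bed drag (up to 3.4 N), that puts about 9–12.7 N on the edge. I'll relax most of it, then let go.

Emit:
move_arm(plan=[0,0,0.05,0,0,0,-1,0,0,0.1,0,0,0,-1,0,0,0.12,0.002,0,0,-1,0,0,0.12,0.002,0,0,-1])

```text
t: 20.08
ee_pos: [0.5903, -0.0612, 0.0205]
tool_rot: [-90.0, 0.0, 65.6]
contact_force: [-4.5, 2.9, -2.7]
gripper_width: 0.0488
```

```bash
python3 av.py
```

```text
t 20.275 jig [26.31 35.26 20.55] [-9.001e+01  3.000e-02  6.556e+01] F [-5.01  0.63 -2.31] sd [0.47 0.24 0.53] M [0.47 0.79 0.05] 0.04847128721032139
```

Emit:
move_arm(plan=[0,0.02,0.03,0,0,0,-1,0,0.02,0.05,0,0,0,-1,0,0.02,0.05,0,0,0,-0.1,0,0.02,0.05,0,0,0,0.2,0,0.02,0.05,0,0,0,0.5,0,0.02,0.05,0,0,0,0.7,0,0.02,0.05,0,0,0,0.7,0,0.02,0.05,0,0,0,0.7,0,0.02,0.05,0,0,0,0.7], force=20)

```text
t: 21.4
ee_pos: [0.5913, -0.0616, 0.0218]
tool_rot: [-90.2, -0.0, 65.5]
contact_force: [0.5, 0.1, -0.1]
gripper_width: 0.0723
```

```bash
python3 av.py
```

```text
t 21.6 jig [27.27 35.28 21.75] [-90.23  -0.    65.55] F [0.29 0.06 0.09] sd [0.44 0.5  0.46] M [0.01 0.03 0.02] 0.07255276548531871
```

Released; the force reads zero. Retreating straight up, then back.

Emit:
move_arm(plan=[0,-1,0,0,0,0,0.7,0,-3,0,0,0,0,0.7,0,-6,0,0,0,0,0.7,0,-10,0,0,0,0,0.7,0,-14,0,0,0,0,0.7,0,-18,3,0,0,0,0.7,0,-20,8,0,0,0,0.7,0,-20,13,0,0,0,0.7,0,-20,17,0,0,0,0.7,0,-20,19,0,0,0,0.7,0,-20,19,0,0,0,0.7])

```text
t: 22.98
ee_pos: [0.4172, 0.0178, 0.2234]
tool_rot: [-90.5, -0.1, 65.6]
contact_force: [0.2, -1.2, -0.2]
gripper_width: 0.0727
```

```bash
python3 - <<'E'
from h import *
from rig import imaging,robot
s=robot.state(); print(s['t'],s['ee_pos'])
t=imaging.capture('side');u=imaging.capture('top');w=imaging.capture('wrist')
f=lambda i:np.clip(i[:,:,::-1]*1.5,0,255).astype(np.uint8)
a=cv2.resize(t['image'][150:270,190:350],(400,300),interpolation=cv2.INTER_CUBIC)
b=cv2.resize(u['image'][140:275,240:420],(400,300),interpolation=cv2.INTER_CUBIC)
e=cv2.resize(w['image'],(400,300)); g=cv2.resize(t['image'],(400,300))
cv2.imwrite('pics/end.png',f(np.vstack([np.hstack([a,b]),np.hstack([e,g])])))
import pickle; pickle.dump((s,t,u,w),open('end.pkl','wb'))
E
```

```text
22.975 [0.41715313 0.01781039 0.22339276]
```

View pics/end.png

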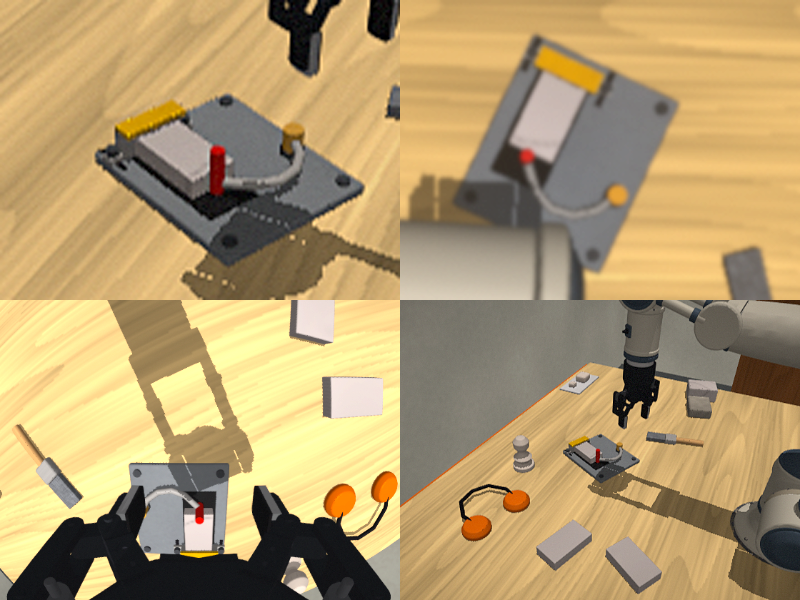

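The end picture shows the slip flat on the bed under the yellow lip, with the red post against its -x end. The gripper is clear and the other things are where they were. One quick numeric check, then I hand in.

```bash
python3 - <<'E'
import pickle; from h import *
from rig import robot
s,t,u,w=pickle.load(open('end.pkl','rb'))
H,S,V=cv2.split(cv2.cvtColor(u['image'],cv2.COLOR_RGB2HSV))
red=((H<6)|(H>172))&(S>170)
for k in blobs(red[130:270,250:370],4): print('post jig',tojig(plane(u,np.add(cen(k),[250,130]),.064)).round(1),'expect x about -26')
print(robot.finish_job())
E
```

```text
post jig [-27.5  35.8  64. ] expect x about -26
the job is handed in; nothing more can be done
None
```

The marble slip is loaded in the jig and the job is handed in, at about 23 s of the 45 s allowed. No verdict is reported.

- **Slip:** I used the small one, which measured about 49x88 mm in the top view. The other two measured about 68x123 mm.
- **Loading:** I drew the post back about 33 mm with the slip, lowered the slip slowly until I felt the bed, and slid it under the lip. It met the fixed edge with its centre at about x = 26.3 mm in jig axes.
- **Push:** The hand force was 10.1 N. With about 2.6 N from the spring and up to 3.4 N of bed drag, I estimate 9 to 12.7 N on the edge. That is an estimate, since the edge force cannot be read directly.
- **Release:** I eased the push, opened the gripper and backed away. The force reading then went to about zero.

**Last checks:** The pictures show the slip flat under the lip with the post against its end and the other things where they were. The post measured x = -27.5 mm against about -26 mm expected. That 1.5 mm gap is within the camera error of about 2 mm, so a slight gap or shift that small would not show. I did not check for chips.

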